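Change the workpiece on a machining pallet

ROBOT

A 7-joint arm with a two-finger parallel gripper is mounted at the origin on a cart in front of the work surface, level with it; the furniture and walls round the work are solid. World frame = base frame: x ahead of the robot, y to its left, z up, the work surface at z = 0. Lengths are in m, angles in degrees, forces in N, time in s.
With the tool pointing down it reaches from about 0.425 to 0.95 m from the base axis. Payload 4.7 kg.
Tool frame: the origin (TCP) lies midway between the tips of the shut fingers; the grasp point (between the pads) lies 19 mm behind it; z points along the fingers, y is the line along which they close (so a half turn about z gives the same grasp; the last joint's range is limited). The gripper opens to 85 mm and grips with 20 to 120 N. Pads are 22 mm wide; open, the fingers measure 114 mm over their backs; the gripper's body (76 mm by 85 mm) begins 54 mm behind the grasp point. The pads swing forward as they close: fully open they stand 13 mm farther back than shut.
Start: joints at [-71.9, 26.849, -2.785, 87.806, 1.381, 65.374, -4.715], TCP at [0.228, 0.635, 0.231] pointing down, gripper open.
Joint ranges: [-148.3, 148.3], [-19.14, 114.17], [-79.39, 73.82], [5.75, 140.21], [-59.74, 239.74], [12.07, 113.84], [-152.46, 152.46]. Speed limits (degrees/s): [147.25, 147.25, 180, 180, 180, 180, 180].

INTERFACE

Orientations are given as [roll, pitch, yaw] about the fixed x, y, z axes, in that order (R = Rz(yaw) Ry(pitch) Rx(roll)).
In Python, from bench import arm, viewer gives the robot as it stands.
- The arm moves only by the tool step_arm, never from a script. Its argument "increments" is a list of rows, each an object with "claw": the opening, from -1 (shut) to 1 (fully open); "slide": the shift along the tool's x, y, z in units of 20 cm (1.0 is 20 cm), a list of three; "roll": the turn about the tool's z in units of 45 degrees (1.0 is 45 degrees). In form: [{"claw": claw, "slide": [x, y, z], "roll": roll}, ...]. A call has 1 to 10 rows; each row is the pose to reach, as a shift and turn from the pose commanded when the call began, along the tool's axes at that moment; what a row does not reach only later rows make up. A row lasts 1/10 s, in which the tool goes at most 50 mm and 8.59 degrees, less where a joint would pass 70% of its speed; a pose out of reach is approached as far as the arm can. A call with a number of a shift or a turn outside -1 to 1 is refused whole. A call with a gripper value outside its range is refused whole. The fingers move at their own pace and stop on an object; "grip_force" is the grip in N (left out, the last holds). Time passes only in rows, so rows that repeat a pose let the fingers close. It gives the time, the measured TCP pose, the force, the opening and the grip force at its end, in the units of the state.
- arm.get_state(): the state, without advancing time (a new reading comes with each control period).
- viewer.camera(name): name is "side" or "top"; returns (picture, depth): 480x640x3 uint8, red, green, blue; 480x640 float32, m along the optical axis (not along the pixel's ray), 0 where there is no reading.
- viewer.get_calibration(name): a dict with "fx", "fy", "cx", "cy" (pixels), "R" (3x3) and "t" (3): a world point X has camera coordinates R X + t. Camera axes: x right, y down, z forward; pixel columns grow to the right and rows downward; lengths in m; the calibration is good to about 2 mm. A picture is of the moment at which its call begins. get_calibration takes no time and is no camera call.
- arm.job_done(): hands the job in; it is judged then, once.
The state is a dict: "time_s": time; "qpos": joint angles; "joint_velocities": joint speeds; "tau": joint torques, N m; "tool_pos": TCP position; "orientation": TCP orientation; "force": force on the tool from outside, world axes, zero at the start; "wrist_torque": the same for the moment, N m; "finger_gap": finger opening in m; "grasp_force": force on a finger pad.
Only numpy, scipy, OpenCV 4.12 (cv2) and the standard library are available. Lean on these libraries where they do the work, as an engineer would, in place of code of your own. Each camera call takes 0.05 s, during which the arm holds its last target. There are 200 camera calls.

TASK

Change the workpiece on the machining pallet (its nuts are already off): lift both clamp straps off their studs and lay them flat, side by side, on the plywood board, then lay the bright finished part gently and flat in the green cork-lined tray. Lower the rust-brown blank into the nest so that it sits fully down on its rest buttons between the locating pins, and put each strap back over its own stud, the black one at the long end and the yellow-zinc one at the short end, lying level and in line from its heel block onto the blank.

Things in the scene. Friction and masses are not known exactly. Their poses are not given: they have to be found in the camera images.
- pallet: Fixed grey plate 104 (x) x 244 (y) x 12 mm, y -110 to 134. Origin: underside, below nest centre. Nest: rest buttons 16 mm up; 10 mm bullet-nosed pins, tips 32 up, at x,y (+-28,+-30), (0,+-48): 3 mm side clearance, noses guide 3 more. Tapered 12 mm studs, tops 70 up, at y +74 (long end) and -62 (short end), x 0. Heel blocks, tops 41 up: y 104 to 126, -102 to -82; a seated part's top is also 41 up.
- long_strap: Black steel clamp strap, 40 (x) x 104 (y) x 14 mm, the same either way round; slot 20 (x) x 28 (y) through its middle. Origin: centre of the underside. Starts and belongs over the pallet's stud at y +74, heel on the block, toe 18 mm over the part. 0.4 kg. Grip across the 40 mm width at the middle; the stud then stands 15 mm out of the strap's top, between the fingers.
- short_strap: Yellow-zinc-plated (brass-coloured) clamp strap, 40 (x) x 80 (y) x 14 mm, the same either way round; slot 20 (x) x 28 (y) through its middle. Origin: centre of the underside. Starts and belongs over the pallet's stud at y -62, heel on the block, toe 18 mm over the part. 0.3 kg. Grip like the long one.
- finished_part: Bright machined metal block with one round 22 mm bore through its top, 40 (x) x 80 (y) x 25 mm. Origin: centre of the underside. Starts in the pallet's nest under the toes of both straps. 0.5 kg. Grip across its 40 mm width at the middle, where no pin is in the fingers' way.
- blank: Rust-brown unmachined block with light scribed lines on top, 40 (x) x 80 (y) x 25 mm, lying on the table. Origin: centre of the underside. 0.6 kg. Goes into the nest with its y along the pallet's y, either way round.
- board: Fixed plain plywood board, 150 (x) x 130 (y) x 10 mm, where the straps wait. Origin: centre of the underside; top 10 mm above it. Straps laid along its y at x -38 and +38 leave room for the fingers between them.
- tray: Fixed shallow green metal tray with brown cork liner, for the finished part; inside 132 (x) x 117 (y) mm, walls 4 mm thick and 22 mm high, liner top 7 mm above the origin. Origin: centre of the underside. A part laid in the middle leaves room for the fingers.
Not all that is in view belongs to the job. There is more than one size of the blank; the one meant has the size given above.

How it is judged (in metres and radians):
On the way, in this order (a step that is already met when the one before it is completed fails the run):
1. both straps lie flat on the plywood board, side by side and let go (x of long_strap in the frame of board between -0.075 and 0.075 m and y of long_strap in the frame of board between -0.065 and 0.065 m and z of long_strap in the frame of board between 0.006 and 0.014 m and angle between each of long_strap, short_strap's own z axis and vertical below 0.1 rad and contact force between the fingers and long_strap below 0.3 N and x of short_strap in the frame of board between -0.075 and 0.075 m and y of short_strap in the frame of board between -0.065 and 0.065 m and z of short_strap in the frame of board between 0.006 and 0.014 m and contact force between the fingers and short_strap below 0.3 N), for 0.2 s.
2. the finished part lies flat in the tray, let go (x of finished_part in the frame of tray between -0.06 and 0.06 m and y of finished_part in the frame of tray between -0.055 and 0.055 m and z of finished_part in the frame of tray between 0.003 and 0.011 m and angle between finished_part's own z axis and vertical below 0.1 rad and contact force between the fingers and finished_part below 0.3 N), for 0.2 s.
3. the blank sits fully down in the nest, let go (x of blank in the frame of pallet between -0.006 and 0.006 m and y of blank in the frame of pallet between -0.006 and 0.006 m and z of blank in the frame of pallet between 0.013 and 0.0185 m and angle between blank's own z axis and vertical below 0.06 rad and angle between the y axis of blank and the y axis of pallet, either way round below 0.2 rad and contact force between the fingers and blank below 0.3 N), for 0.2 s.
At the end, for the whole second after the job is handed in: Finished part flat in the tray; blank down on the rest buttons (3 mm) and within 6 mm of the nest centre; black strap on the long-end stud, zinc strap on the short-end stud, each within 8 mm across and 12 mm along, level, at clamping height (3 mm), in line within 0.21 rad. All let go and at rest (all of step 2 and all of step 3 and x of long_strap in the frame of pallet between -0.008 and 0.008 m and y of long_strap in the frame of pallet between 0.062 and 0.086 m and z of long_strap in the frame of pallet between 0.038 and 0.0435 m and angle between each of long_strap, short_strap's own z axis and vertical below 0.06 rad and angle between the y axis of each of long_strap, short_strap and the y axis of pallet, either way round below 0.21 rad and x of short_strap in the frame of pallet between -0.008 and 0.008 m and y of short_strap in the frame of pallet between -0.074 and -0.05 m and z of short_strap in the frame of pallet between 0.038 and 0.0435 m and linear speed of each of long_strap, short_strap, finished_part, blank below 0.02 m/s and contact force between the fingers and long_strap below 0.3 N and contact force between the fingers and short_strap below 0.3 N); the robot touches nothing.
It fails at once if the finished part is let go more than 20 mm above the tray's liner (dropped in) (x of finished_part in the frame of tray between -0.07 and 0.07 m and y of finished_part in the frame of tray between -0.0625 and 0.0625 m and z of finished_part in the frame of tray between 0.027 and 0.4 m and contact force between the fingers and finished_part below 0.05 N).
It also fails if it takes over 141 s, if anything falls off the work surface, if the arm or the gripper's body presses on something with over 40 N, if the wrist force passes 120 N, or if a joint passes its speed limit or range.

## Working session

There is one attempt and no reset: what is moved stays moved. The work goes in short steps, Python scripts to look and compute and a tool call to move; the robot and the scene stay as the last step left them, time stands still between calls to the robot, and variables do not carry over. Pictures are saved under pics/ and viewed, at most 14 in all, crops included, and the job is handed in when it is done.

Besides the shell and the picture viewer there is one more tool, called after ">>>" as name(argument=value, ...) on one line, values as JSON. step_arm: Moves the arm, as the interface text tells. Its arguments: {"type":"object","properties":{"increments":{"type":"array"},"grip_force":{"type":"number"}},"required":["increments"]}

```bash
mkdir -p pics
cat > h.py <<'E'
from bench import arm, viewer
import numpy as np, cv2
def shot(n,f):
    p,d=viewer.camera(n); cv2.imwrite(f'pics/{f}.png',p[:,:,::-1]); np.save(f'pics/{f}.npy',d); return p,d
def w(n,d,u,v):
    c=viewer.get_calibration(n); z=np.median([x for x in d[int(v)-1:int(v)+2,int(u)-1:int(u)+2].ravel() if x>0])
    X=np.array([(u-c['cx'])/c['fx']*z,(v-c['cy'])/c['fy']*z,z]); return np.array(c['R']).T@(X-np.array(c['t']))
def wz(n,u,v,h):
    c=viewer.get_calibration(n); R=np.array(c['R']).T; o=-R@np.array(c['t']); r=R@np.array([(u-c['cx'])/c['fx'],(v-c['cy'])/c['fy'],1]); return o+r*(h-o[2])/r[2]
E
python3 - <<'E'
from h import *
for n in('top','side'):
    shot(n,n+'0'); print(n,viewer.get_calibration(n))
print(arm.get_state())
E
```

```text
top {'fx': 470.12186285959916, 'fy': 470.12186285959916, 'cx': 315.62034411712233, 'cy': 237.32638366487865, 'R': array([[ 0.01979243, -0.99968599,  0.01536816],
       [-0.99476057, -0.02123226, -0.10000297],
       [ 0.10029787, -0.01330834, -0.99486845]]), 't': array([-0.04311449,  0.56180449,  1.04059901])}
side {'fx': 507.93178878548224, 'fy': 507.93178878548224, 'cx': 332.931073088139, 'cy': 245.791292269682, 'R': array([[-0.98824083, -0.15111452,  0.02333377],
       [-0.09582162,  0.49312932, -0.86466276],
       [ 0.11915653, -0.85673093, -0.50181056]]), 't': array([0.53570096, 0.1036126 , 1.01287287])}
{'time_s': 0.1, 'qpos': array([-71.90203943,  26.89104106,  -2.78413398,  87.86676244,
         1.38093336,  65.37351736,  -4.71664876]), 'joint_velocities': array([ 0.02742281, -0.19964704,  0.04052707, -0.17321038, -0.0527701 ,
       -0.03552365,  0.01110056]), 'tau': array([ 1.31931964e-03, -5.11511457e+01, -4.66138066e-02, -2.38392824e+01,
        1.08514258e-02,  4.34047732e-03,  3.54310661e-07]), 'tool_pos': array([0.2279504 , 0.63479844, 0.23038654]), 'orientation': array([-1.79902294e+02,  3.51415004e-03,  1.60246547e+02]), 'force': array([-0.04854786, -0.38105795, -0.12212194]), 'wrist_torque': array([-0.00652617, -0.02542065,  0.01296236]), 'grasp_force': 0.0, 'finger_gap': 0.0855735574257641}
```

View pics/top0.png

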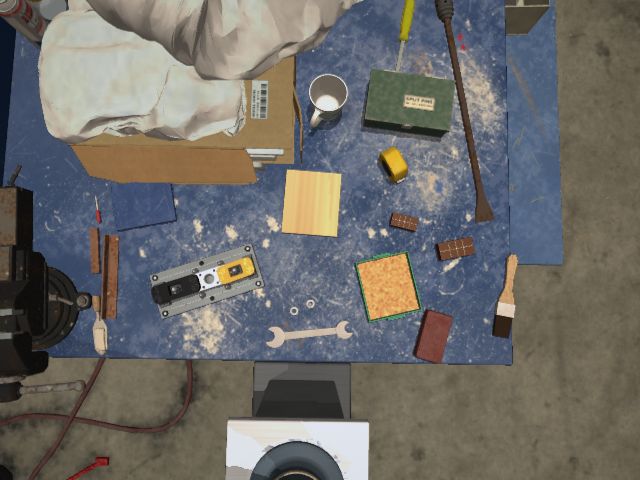

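View pics/side0.png

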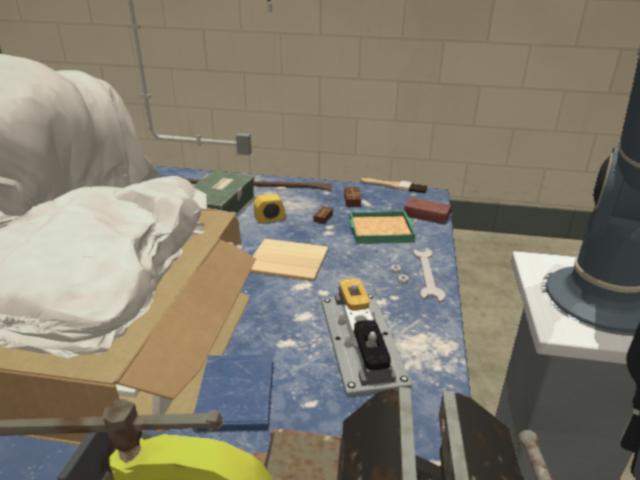

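The top view shows the pallet at about (207,282), with the black strap at (175,291) and the zinc strap at (237,269). The board is at (312,203) and the tray at (388,287). There are three candidates for the blank: (405,222), which is small, (455,248), about 36 px or 80 mm long with scribed lines, and (433,336), a plain and larger brick. (455,248) fits, so I'll confirm it in an enlarged crop.

Run:
```python
import cv2,numpy as np
i=cv2.imread('pics/top0.png')
a=cv2.resize(i[235:325,140:275],None,fx=5,fy=5,interpolation=cv2.INTER_CUBIC)
b=cv2.resize(i[205:270,380:480],None,fx=4,fy=4,interpolation=cv2.INTER_CUBIC)
cv2.imwrite('pics/ca.png',a);cv2.imwrite('pics/cb.png',b)
from h import *
d=np.load('pics/top0.npy')
P={'blank':(455,248),'small':(405,222),'brick':(433,336),'board':(312,203),'cork':(388,287),'long strap':(160,294),'short':(252,266),'part':(209,279)}
for k,(u,v) in P.items(): print(k,w('top',d,u,v).round(4))
hsv=cv2.cvtColor(i,cv2.COLOR_BGR2HSV)
# oriented boxes by height above surface
for k,(u,v),h,r in(('blank',(455,248),.025,26),('small',(405,222),.02,20),('brick',(433,336),.025,40)):
    m=np.zeros(d.shape,np.uint8)
    for y in range(v-r,v+r):
        for x in range(u-r,u+r):
            if w('top',d,x,y)[2]>.012:m[y,x]=255
    n,l,s,c=cv2.connectedComponentsWithStats(m)
    L=l[v,u]; ys,xs=np.nonzero(l==L)
    pts=np.array([wz('top',x,y,h)[:2] for x,y in zip(xs,ys)],np.float32)
    print(k,[np.round(q,4) for q in cv2.minAreaRect(pts*1000)])
```

```text
blank [ 0.5452 -0.351   0.0244]
small [ 0.6035 -0.2373  0.0188]
brick [ 0.3468 -0.2975  0.0315]
board [ 0.6447 -0.0218  0.0097]
cork [ 0.4534 -0.2006  0.0072]
long strap [0.4285 0.3055 0.0551]
short [0.4936 0.1075 0.0543]
part [0.4635 0.2091 0.014 ]Traceback (most recent call last):
  File "<stdin>", line 19, in <module>
  File "h.py", line 9, in wz
    c=viewer.get_calibration(n); R=np.array(c['R']).T; o=-R@np.array(c['t']); r=R@np.array([(u-c['cx'])/c['fx'],(v-c['cy'])/c['fy'],1]); return o+r*(h-o[2])/r[2]
ValueError: time passes only in moves, steps and waits
```

View pics/ca.png

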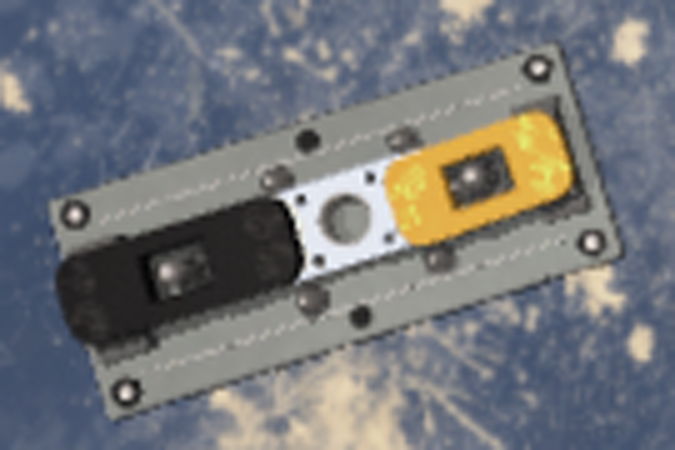

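View pics/cb.png

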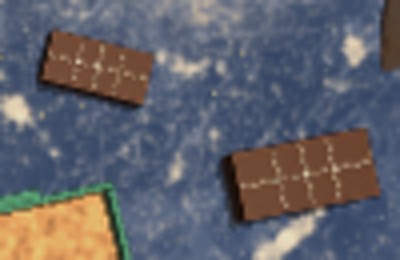

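The crops confirm that the larger scribed block (centre near pixel (456,248), top about 25 mm up) is the blank. I can also read the pallet corners and straps clearly.

```bash
cat > h.py <<'E'
from bench import arm, viewer
import numpy as np, cv2
C={n:viewer.get_calibration(n) for n in('top','side')}
def shot(n,f):
    p,d=viewer.camera(n); cv2.imwrite(f'pics/{f}.png',p[:,:,::-1]); np.save(f'pics/{f}.npy',d); return p,d
def w(n,d,u,v):
    z=np.median([x for x in d[int(v)-1:int(v)+2,int(u)-1:int(u)+2].ravel() if x>0])
    c=C[n]; return np.array(c['R']).T@(np.array([(u-c['cx'])/c['fx']*z,(v-c['cy'])/c['fy']*z,z])-c['t'])
def wz(n,u,v,h):
    c=C[n]; R=np.array(c['R']).T; o=-R@c['t']; r=R@np.array([(u-c['cx'])/c['fx'],(v-c['cy'])/c['fy'],1]); return o+r*(h-o[2])/r[2]
def box(pts,h,n='top'):
    return cv2.minAreaRect(np.array([wz(n,u,v,h)[:2] for u,v in pts],np.float32)*1000)
E
python3 - <<'E'
from h import *
i=cv2.imread('pics/top0.png'); hsv=cv2.cvtColor(i,cv2.COLOR_BGR2HSV)
ca=lambda P:[((x+.5)/5-.5+140,(y+.5)/5-.5+235) for x,y in P]
cb=lambda P:[((x+.5)/4-.5+380,(y+.5)/4-.5+205) for x,y in P]
pc=[wz('top',u,v,.012)[:2]*1000 for u,v in ca([(52,203),(556,43),(622,252),(110,418)])]
print('pallet',np.round(pc,1),box(ca([(52,203),(556,43),(622,252),(110,418)]),.012))
print('studs',[wz('top',u,v,.07).round(4) for u,v in ca([(172,270),(470,183)])])
bc=cb([(236,152),(368,129),(380,193),(245,218)])
print('blank',[wz('top',u,v,.025)[:2].round(4) for u,v in bc],box(bc,.025))
def col(lo,hi,x0,y0,x1,y1,h,nm):
    m=np.zeros(i.shape[:2],np.uint8); m[y0:y1,x0:x1]=cv2.inRange(hsv,lo,hi)[y0:y1,x0:x1]
    n,l,s,c=cv2.connectedComponentsWithStats(m); k=1+np.argmax(s[1:,4]); ys,xs=np.nonzero(l==k)
    print(nm,s[k],box(list(zip(xs,ys)),h))
col((15,40,120),(35,200,255),270,160,350,245,.010,'board')
col((5,60,120),(25,255,255),350,245,425,325,.007,'cork')
col((50,60,30),(85,255,255),345,240,430,330,.022,'tray rim')
col((18,120,120),(35,255,255),210,245,265,290,.055,'short')
E
```

```text
pallet [[469.5 343.8]
 [547.5 117.1]
 [452.4  83.9]
 [373.2 312.5]] ((460.6301574707031, 214.7156524658203), (101.19271087646484, 241.92031860351562), 19.097089767456055)
studs [array([0.441 , 0.2715, 0.07  ]), array([0.4809, 0.145 , 0.07  ])]
blank [array([ 0.5567, -0.3133]), array([ 0.5716, -0.3893]), array([ 0.535 , -0.3957]), array([ 0.5191, -0.3182])] ((545.3365478515625, -353.7583312988281), (37.91840362548828, 79.91194152832031), 11.047761917114258)
board [ 281  169   61   68 3538] ((646.1395263671875, -20.095069885253906), (129.75714111328125, 150.1190185546875), 86.6918716430664)
cork [ 358  253   61   67 2852] ((456.5527648925781, -199.77932739257812), (131.64706420898438, 115.09046936035156), 13.85731029510498)
tray rim [355 250  68  73 566] ((456.04779052734375, -198.10055541992188), (150.19068908691406, 126.3376693725586), 14.122644424438477)
short [217 257  38  27 539] ((483.6591491699219, 143.44024658203125), (41.025569915771484, 78.6988525390625), 20.770668029785156)
```

```bash
cat >> h.py <<'E'
def plan(start,targets):
    """each target = one call: list of (x,y,z mm,yaw); prints rounded slide/roll and tracks the rounded pose"""
    p=np.array(start,float)
    for call in targets:
        a=np.radians(p[3]); A=np.array([[np.cos(a),np.sin(a),0],[np.sin(a),-np.cos(a),0],[0,0,-1]]); q=p
        for t in call:
            s=np.round(A@(np.array(t[:3])-p[:3])/200,3); r=round((p[3]-t[3])/45,3)
            print(s.tolist(),r,'!!' if max(abs(s).max(),abs(r))>1 else ''); q=np.r_[p[:3]+A.T@s*200,p[3]-45*r]
        p=q; print('  ->',p.round(1).tolist())
    return p
E
python3 - <<'E'
from h import *
d=np.load('pics/top0.npy')
for v in (100,120,140,150,160,170,180):
    print(v,[(u,)+tuple((w('top',d,u,v)*1000).round().astype(int).tolist()) for u in (200,230,250,270,280,290,297,305)])
plan([228,635,231,160.25],[[(330,470,180,135)],[(440.5,273,140,109),(440.5,273,90,109)],[(440.5,273,40,109)]])
E
```

```text
100 [(200, 788, 188, 257), (230, 795, 136, 244), (250, 842, 115, 128), (270, 843, 72, 129), (280, 843, 51, 129), (290, 844, 30, 128), (297, 845, 15, 126), (305, 896, 0, 1)]
120 [(200, 757, 191, 238), (230, 765, 139, 220), (250, 798, 113, 128), (270, 799, 71, 129), (280, 799, 50, 129), (290, 800, 29, 130), (297, 846, 18, 2), (305, 847, -1, 1)]
140 [(200, 753, 216, 127), (230, 754, 154, 128), (250, 755, 112, 129), (270, 756, 70, 129), (280, 756, 49, 129), (290, 756, 28, 130), (297, 798, 17, 0), (305, 798, -2, 1)]
150 [(200, 732, 216, 125), (230, 734, 154, 123), (250, 750, 118, 72), (270, 751, 74, 72), (280, 752, 52, 71), (290, 771, 33, 4), (297, 773, 16, 0), (305, 774, -3, 0)]
160 [(200, 714, 219, 110), (230, 716, 155, 109), (250, 718, 113, 107), (270, 743, 78, 16), (280, 746, 56, 6), (290, 748, 32, 4), (297, 749, 16, 0), (305, 749, -3, 0)]
170 [(200, 696, 221, 95), (230, 698, 157, 93), (250, 699, 114, 94), (270, 723, 79, 2), (280, 724, 56, -1), (290, 722, 32, 7), (297, 723, 15, 6), (305, 725, -4, 2)]
180 [(200, 678, 224, 80), (230, 679, 158, 81), (250, 681, 115, 78), (270, 699, 78, 0), (280, 700, 55, 1), (290, 698, 31, 10), (297, 698, 14, 10), (305, 699, -4, 9)]
[-0.759, -0.604, 0.255] 0.561 
  -> [330.1, 470.0, 180.0, 135.0]
[-1.087, -0.306, 0.2] 0.578 !!
[-1.087, -0.306, 0.45] 0.578 !!
  -> [440.5, 273.0, 90.0, 109.0]
[-0.0, -0.0, 0.25] -0.0 
  -> [440.5, 273.0, 40.0, 109.0]
```

Run:
```python
from h import *
plan([228,635,231,160.25],[[(345,445,190,130)],[(440.5,273,140,109),(440.5,273,100,109)],[(440.5,273,60,109),(440.5,273,40,109)]])
```

```text
[-0.872, -0.696, 0.205] 0.672 
  -> [345.1, 445.1, 190.0, 130.0]
[-0.966, -0.188, 0.25] 0.467 
[-0.966, -0.188, 0.45] 0.467 
  -> [440.5, 272.9, 100.0, 109.0]
[0.0, 0.0, 0.2] -0.0 
[0.0, 0.0, 0.3] -0.0 
  -> [440.5, 272.9, 40.0, 109.0]
```

>>> step_arm(increments=[{"claw": 1,"slide": [-0.2,-0.16,0.05],"roll": 0.15},{"claw": 1,"slide": [-0.42,-0.33,0.1],"roll": 0.33},{"claw": 1,"slide": [-0.63,-0.49,0.15],"roll": 0.5},{"claw": 1,"slide": [-0.76,-0.6,0.2],"roll": 0.56},{"claw": 1,"slide": [-0.76,-0.6,0.2],"roll": 0.56},{"claw": 1,"slide": [-0.76,-0.6,0.2],"roll": 0.56},{"claw": 1,"slide": [-0.76,-0.6,0.2],"roll": 0.56}], grip_force=60)

```text
time_s: 0.8
tool_pos: [0.3294, 0.4718, 0.1908]
orientation: [-179.9, -0.0, 135.2]
force: [0.1, 0.8, -0.7]
finger_gap: 0.0854
grasp_force: 0.0
```

Run:
```python
from h import *
print(arm.get_state()['joint_velocities'].round(2))
p=plan([330.5,470.7,191,135.05],[[(380,390,150,120)],[(440.5,273,110,109),(440.5,273,80,109)],[(440.5,273,55,109),(440.5,273,40,109)]])
```

```text
[-0.6   0.42 -0.31 -0.27  0.15 -0.04  0.09]
[-0.46, -0.111, 0.205] 0.334 
  -> [379.9, 390.0, 150.0, 120.0]
[-0.658, -0.03, 0.2] 0.245 
[-0.658, -0.03, 0.35] 0.245 
  -> [440.6, 273.0, 80.0, 109.0]
[-0.0, -0.0, 0.125] -0.0 
[-0.0, -0.0, 0.2] -0.0 
  -> [440.6, 273.0, 40.0, 109.0]
```

>>> step_arm(increments=[{"claw": 1,"slide": [-0.23,-0.055,0.1],"roll": 0.167},{"claw": 1,"slide": [-0.46,-0.111,0.205],"roll": 0.334},{"claw": 1,"slide": [-0.46,-0.111,0.205],"roll": 0.334}])

```text
time_s: 1.1
tool_pos: [0.3815, 0.3841, 0.1473]
orientation: [-179.6, 0.3, 119.6]
force: [-0.8, 0.0, -0.2]
finger_gap: 0.0854
grasp_force: 0.0
```

>>> step_arm(increments=[{"claw": 1,"slide": [-0.22,-0.01,0.07],"roll": 0.12},{"claw": 1,"slide": [-0.44,-0.02,0.14],"roll": 0.245},{"claw": 1,"slide": [-0.658,-0.03,0.2],"roll": 0.245},{"claw": 1,"slide": [-0.658,-0.03,0.2],"roll": 0.245},{"claw": 1,"slide": [-0.658,-0.03,0.35],"roll": 0.245},{"claw": 1,"slide": [-0.658,-0.03,0.35],"roll": 0.245},{"claw": 1,"slide": [-0.658,-0.03,0.35],"roll": 0.245},{"claw": 1,"slide": [-0.658,-0.03,0.35],"roll": 0.245}])

```text
time_s: 1.9
tool_pos: [0.4408, 0.2747, 0.081]
orientation: [179.9, -0.0, 109.1]
force: [0.0, 0.3, -0.2]
finger_gap: 0.0857
grasp_force: 0.0
```

Run:
```python
from h import *
s=arm.get_state();print(s['tool_pos'],s['orientation'])
a,_=shot('top','t1'); b,_=shot('side','s1')
A=cv2.resize(a[230:330,130:270],None,fx=4,fy=4,interpolation=2)
B=cv2.resize(b[240:420,270:450],(400,400),interpolation=2)
o=np.zeros((400,800,3),np.uint8); o[:400,:400]=A[:400,60:460]; o[:,400:]=B
cv2.imwrite('pics/c1.png',o[:,:,::-1])
```

```text
[0.44078108 0.27472436 0.08104607] [ 1.79938723e+02 -3.87586940e-02  1.09103968e+02]
```

View pics/c1.png

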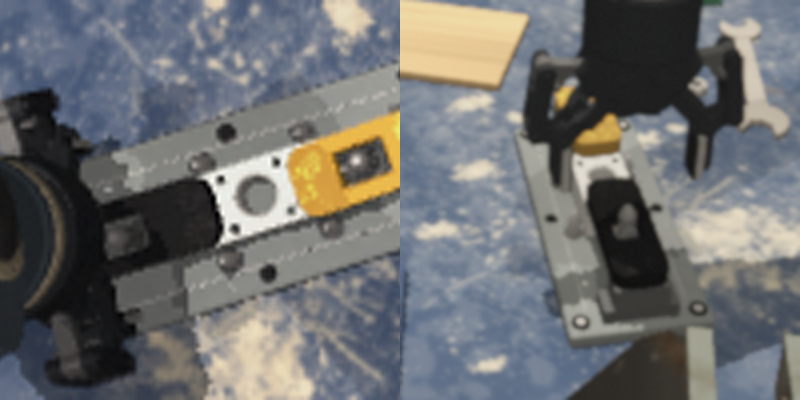

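The fingers straddle the black strap: the tips are at crop pixels (560,210) and (700,175), and the strap runs from (610,180) to (650,290). I'll check the tip midpoint against the TCP.

Run:
```python
from h import *
print(wz('side',270+230/2.222,240+192/2.222,.094), 'stud',wz('side',270+228/2.222,240+208/2.222,.07))
p=plan([440.6,273,80,109],[[(440.5,272.8,55,109),(440.5,272.8,40,109)]])
```

```text
[0.43791522 0.28799979 0.094     ] stud [0.43878556 0.27609158 0.07      ]
[-0.001, -0.001, 0.125] 0.0 
[-0.001, -0.001, 0.2] 0.0 
  -> [440.5, 272.7, 40.0, 109.0]
```

>>> step_arm(increments=[{"claw": 1,"slide": [0,0,0.1],"roll": 0},{"claw": 1,"slide": [0,0,0.2],"roll": 0},{"claw": 1,"slide": [0,0,0.2],"roll": 0},{"claw": -1,"slide": [0,0,0.2],"roll": 0},{"claw": -1,"slide": [0,0,0.2],"roll": 0},{"claw": -1,"slide": [0,0,0.2],"roll": 0},{"claw": -1,"slide": [0,0,0.2],"roll": 0},{"claw": -1,"slide": [0,0,0.2],"roll": 0},{"claw": -1,"slide": [0,0,0.2],"roll": 0},{"claw": -1,"slide": [0,0,0.2],"roll": 0}])

```text
time_s: 3.0
tool_pos: [0.4411, 0.2738, 0.0416]
orientation: [179.9, -0.1, 109.0]
force: [-1.8, -0.6, 6.7]
finger_gap: 0.0388
grasp_force: 60.9
```

Run:
```python
from h import *
p=plan([440.6,273,40,109],[[(440.5,273,110,109)],[(525,127,110,98)],[(608.2,-17.9,60,86.7),(608.2,-17.9,25,86.7)],[(608.2,-17.9,9,86.7)]])
```

```text
[0.0, -0.0, -0.35] 0.0 
  -> [440.6, 273.0, 110.0, 109.0]
[-0.828, 0.161, 0.0] 0.244 
  -> [525.0, 126.9, 110.0, 98.0]
[-0.775, 0.311, 0.25] 0.252 
[-0.775, 0.311, 0.425] 0.252 
  -> [608.2, -17.9, 25.0, 86.7]
[0.0, 0.0, 0.08] -0.0 
  -> [608.2, -17.9, 9.0, 86.7]
```

>>> step_arm(increments=[{"claw": -1,"slide": [0,0,-0.05],"roll": 0},{"claw": -1,"slide": [0,0,-0.1],"roll": 0},{"claw": -1,"slide": [0,0,-0.16],"roll": 0},{"claw": -1,"slide": [0,0,-0.22],"roll": 0},{"claw": -1,"slide": [0,0,-0.28],"roll": 0},{"claw": -1,"slide": [0,0,-0.35],"roll": 0},{"claw": -1,"slide": [0,0,-0.35],"roll": 0},{"claw": -1,"slide": [0,0,-0.35],"roll": 0}])

```text
time_s: 3.8
tool_pos: [0.4407, 0.2734, 0.1107]
orientation: [180.0, -0.0, 109.0]
force: [-0.2, 0.4, -4.3]
finger_gap: 0.0386
grasp_force: 61.6
```

>>> step_arm(increments=[{"claw": -1,"slide": [-0.1,0.02,0],"roll": 0.03},{"claw": -1,"slide": [-0.22,0.043,0],"roll": 0.06},{"claw": -1,"slide": [-0.35,0.068,0],"roll": 0.1},{"claw": -1,"slide": [-0.48,0.093,0],"roll": 0.14},{"claw": -1,"slide": [-0.6,0.117,0],"roll": 0.18},{"claw": -1,"slide": [-0.72,0.14,0],"roll": 0.21},{"claw": -1,"slide": [-0.828,0.161,0],"roll": 0.244}])

```text
time_s: 4.5
tool_pos: [0.5248, 0.1258, 0.1094]
orientation: [-179.9, 0.0, 97.9]
force: [0.1, 0.5, -4.4]
finger_gap: 0.0382
grasp_force: 61.5
```

>>> step_arm(increments=[{"claw": -1,"slide": [-0.12,0.048,0],"roll": 0.04},{"claw": -1,"slide": [-0.25,0.1,0.02],"roll": 0.08},{"claw": -1,"slide": [-0.38,0.152,0.05],"roll": 0.12},{"claw": -1,"slide": [-0.5,0.2,0.1],"roll": 0.16},{"claw": -1,"slide": [-0.62,0.249,0.15],"roll": 0.2},{"claw": -1,"slide": [-0.71,0.285,0.2],"roll": 0.23},{"claw": -1,"slide": [-0.775,0.311,0.25],"roll": 0.252},{"claw": -1,"slide": [-0.775,0.311,0.34],"roll": 0.252},{"claw": -1,"slide": [-0.775,0.311,0.425],"roll": 0.252},{"claw": -1,"slide": [-0.775,0.311,0.425],"roll": 0.252}])

```text
time_s: 5.5
tool_pos: [0.6055, -0.0169, 0.0221]
orientation: [-179.6, -0.0, 86.7]
force: [-0.9, 0.9, -4.2]
finger_gap: 0.0385
grasp_force: 61.5
```

>>> step_arm(increments=[{"claw": -1,"slide": [0,0,0.02],"roll": 0},{"claw": -1,"slide": [0,0,0.04],"roll": 0},{"claw": -1,"slide": [0,0,0.06],"roll": 0},{"claw": -1,"slide": [0,0,0.07],"roll": 0},{"claw": -1,"slide": [0,0,0.075],"roll": 0},{"claw": -1,"slide": [0,0,0.075],"roll": 0},{"claw": -1,"slide": [0,0,0.075],"roll": 0}])

```text
time_s: 6.2
tool_pos: [0.6082, -0.0174, 0.0107]
orientation: [180.0, -0.0, 86.7]
force: [-1.7, 1.1, -0.2]
finger_gap: 0.0382
grasp_force: 62.1
```

Run:
```python
from h import *
p=plan([608.2,-17.9,10,86.7],[[(608.2,-17.9,100,86.7)],[(484.5,144.2,110,109),(484.5,144.2,80,109)],[(484.5,144.2,40,109)],[(484.5,144.2,110,109)],[(684,-22.3,110,86.7)]])
```

```text
[0.0, 0.0, -0.45] 0.0 
  -> [608.2, -17.9, 100.0, 86.7]
[0.774, -0.664, -0.05] -0.496 
[0.774, -0.664, 0.1] -0.496 
  -> [484.5, 144.3, 80.0, 109.0]
[-0.0, -0.0, 0.2] 0.0 
  -> [484.5, 144.3, 40.0, 109.0]
[-0.0, -0.0, -0.35] 0.0 
  -> [484.5, 144.3, 110.0, 109.0]
[-1.112, 0.671, 0.0] 0.496 !!
  -> [683.9, -22.2, 110.0, 86.7]
```

>>> step_arm(increments=[{"claw": 1,"slide": [0,0,0],"roll": 0},{"claw": 1,"slide": [0,0,0],"roll": 0},{"claw": 1,"slide": [0,0,0],"roll": 0},{"claw": 1,"slide": [0,0,0],"roll": 0},{"claw": 1,"slide": [0,0,0],"roll": 0},{"claw": 1,"slide": [0,0,-0.1],"roll": 0},{"claw": 1,"slide": [0,0,-0.25],"roll": 0},{"claw": 1,"slide": [0,0,-0.45],"roll": 0},{"claw": 1,"slide": [0,0,-0.45],"roll": 0}])

```text
time_s: 7.1
tool_pos: [0.6121, -0.0182, 0.1056]
orientation: [179.4, -0.1, 86.6]
force: [0.8, 0.2, 0.2]
finger_gap: 0.0855
grasp_force: 0.0
```

>>> step_arm(increments=[{"claw": 1,"slide": [0.15,-0.13,-0.03],"roll": -0.1},{"claw": 1,"slide": [0.32,-0.275,-0.05],"roll": -0.21},{"claw": 1,"slide": [0.48,-0.412,-0.05],"roll": -0.31},{"claw": 1,"slide": [0.64,-0.55,-0.05],"roll": -0.41},{"claw": 1,"slide": [0.774,-0.664,-0.05],"roll": -0.496},{"claw": 1,"slide": [0.774,-0.664,-0.05],"roll": -0.496},{"claw": 1,"slide": [0.774,-0.664,0.1],"roll": -0.496},{"claw": 1,"slide": [0.774,-0.664,0.1],"roll": -0.496},{"claw": 1,"slide": [0.774,-0.664,0.1],"roll": -0.496}])

```text
time_s: 8.0
tool_pos: [0.4846, 0.1437, 0.0801]
orientation: [-179.9, 0.0, 108.9]
force: [-0.1, 0.3, 0.4]
finger_gap: 0.0852
grasp_force: 0.0
```

>>> step_arm(increments=[{"claw": 1,"slide": [0,0,0.1],"roll": 0},{"claw": 1,"slide": [0,0,0.2],"roll": 0},{"claw": 1,"slide": [0,0,0.2],"roll": 0},{"claw": -1,"slide": [0,0,0.2],"roll": 0},{"claw": -1,"slide": [0,0,0.2],"roll": 0},{"claw": -1,"slide": [0,0,0.2],"roll": 0},{"claw": -1,"slide": [0,0,0.2],"roll": 0},{"claw": -1,"slide": [0,0,0.2],"roll": 0},{"claw": -1,"slide": [0,0,0.2],"roll": 0},{"claw": -1,"slide": [0,0,0.2],"roll": 0}])

```text
time_s: 9.0
tool_pos: [0.4849, 0.1447, 0.0416]
orientation: [180.0, -0.0, 109.0]
force: [-1.8, -0.9, 7.9]
finger_gap: 0.0385
grasp_force: 60.1
```

>>> step_arm(increments=[{"claw": -1,"slide": [0,0,-0.05],"roll": 0},{"claw": -1,"slide": [0,0,-0.1],"roll": 0},{"claw": -1,"slide": [0,0,-0.16],"roll": 0},{"claw": -1,"slide": [0,0,-0.22],"roll": 0},{"claw": -1,"slide": [0,0,-0.28],"roll": 0},{"claw": -1,"slide": [0,0,-0.35],"roll": 0},{"claw": -1,"slide": [0,0,-0.35],"roll": 0},{"claw": -1,"slide": [0,0,-0.35],"roll": 0}])

```text
time_s: 9.8
tool_pos: [0.4846, 0.1448, 0.1106]
orientation: [180.0, -0.0, 109.0]
force: [0.4, 0.2, -3.6]
finger_gap: 0.0383
grasp_force: 61.5
```

Run:
```python
from h import *
p=plan([484.5,144.3,110,109],[[(584,62,110,98)],[(684,-22.3,60,86.7),(684,-22.3,25,86.7)]])
```

```text
[-0.551, 0.336, 0.0] 0.244 
  -> [583.9, 62.0, 110.0, 98.0]
[-0.487, 0.437, 0.25] 0.252 
[-0.487, 0.437, 0.425] 0.252 
  -> [684.1, -22.3, 25.0, 86.7]
```

>>> step_arm(increments=[{"claw": -1,"slide": [-0.09,0.055,0],"roll": 0.04},{"claw": -1,"slide": [-0.2,0.122,0],"roll": 0.09},{"claw": -1,"slide": [-0.32,0.195,0],"roll": 0.14},{"claw": -1,"slide": [-0.44,0.268,0],"roll": 0.2},{"claw": -1,"slide": [-0.551,0.336,0],"roll": 0.244}])

```text
time_s: 10.3
tool_pos: [0.585, 0.0604, 0.1094]
orientation: [-179.9, 0.1, 97.8]
force: [0.4, 0.1, -2.0]
finger_gap: 0.0381
grasp_force: 61.5
```

>>> step_arm(increments=[{"claw": -1,"slide": [-0.11,0.1,0],"roll": 0.05},{"claw": -1,"slide": [-0.22,0.2,0],"roll": 0.11},{"claw": -1,"slide": [-0.33,0.3,0.03],"roll": 0.17},{"claw": -1,"slide": [-0.43,0.39,0.07],"roll": 0.22},{"claw": -1,"slide": [-0.487,0.437,0.12],"roll": 0.252},{"claw": -1,"slide": [-0.487,0.437,0.2],"roll": 0.252},{"claw": -1,"slide": [-0.487,0.437,0.28],"roll": 0.252},{"claw": -1,"slide": [-0.487,0.437,0.36],"roll": 0.252},{"claw": -1,"slide": [-0.487,0.437,0.425],"roll": 0.252},{"claw": -1,"slide": [-0.487,0.437,0.425],"roll": 0.252}])

```text
time_s: 11.3
tool_pos: [0.6818, -0.0207, 0.0225]
orientation: [-179.7, -0.0, 86.7]
force: [-0.2, -0.2, -3.1]
finger_gap: 0.0386
grasp_force: 61.4
```

>>> step_arm(increments=[{"claw": -1,"slide": [0,0,0.02],"roll": 0},{"claw": -1,"slide": [0,0,0.04],"roll": 0},{"claw": -1,"slide": [0,0,0.06],"roll": 0},{"claw": -1,"slide": [0,0,0.07],"roll": 0},{"claw": -1,"slide": [0,0,0.075],"roll": 0},{"claw": -1,"slide": [0,0,0.075],"roll": 0},{"claw": -1,"slide": [0,0,0.075],"roll": 0}])

```text
time_s: 12.0
tool_pos: [0.6841, -0.0219, 0.0108]
orientation: [180.0, -0.0, 86.7]
force: [-2.0, 1.3, 1.0]
finger_gap: 0.0387
grasp_force: 61.9
```

>>> step_arm(increments=[{"claw": 0.4,"slide": [0,0,0],"roll": 0},{"claw": 0.4,"slide": [0,0,0],"roll": 0},{"claw": 0.4,"slide": [0,0,0],"roll": 0},{"claw": 0.4,"slide": [0,0,0],"roll": 0},{"claw": 0.4,"slide": [0,0,0],"roll": 0},{"claw": 0.4,"slide": [0,0,-0.1],"roll": 0},{"claw": 0.4,"slide": [0,0,-0.25],"roll": 0},{"claw": 0.4,"slide": [0,0,-0.45],"roll": 0},{"claw": 0.4,"slide": [0,0,-0.45],"roll": 0}])

```text
time_s: 12.9
tool_pos: [0.6882, -0.0227, 0.1065]
orientation: [179.4, -0.0, 86.7]
force: [0.7, 0.0, -0.4]
finger_gap: 0.0597
grasp_force: 0.0
```

Run:
```python
from h import *
p=plan([684.1,-22.3,100,86.7],[[(550,105,130,100)],[(464.6,203,110,109),(464.6,203,60,109)]])
```

```text
[0.597, -0.706, -0.15] -0.296 
  -> [550.0, 105.0, 130.0, 100.0]
[0.557, -0.335, 0.1] -0.2 
[0.557, -0.335, 0.35] -0.2 
  -> [464.6, 203.1, 60.0, 109.0]
```

>>> step_arm(increments=[{"claw": 1,"slide": [0.1,-0.12,-0.1],"roll": -0.05},{"claw": 1,"slide": [0.25,-0.296,-0.15],"roll": -0.12},{"claw": 1,"slide": [0.4,-0.47,-0.15],"roll": -0.2},{"claw": 1,"slide": [0.52,-0.615,-0.15],"roll": -0.26},{"claw": 1,"slide": [0.597,-0.706,-0.15],"roll": -0.296},{"claw": 1,"slide": [0.597,-0.706,-0.15],"roll": -0.296}])

```text
time_s: 13.5
tool_pos: [0.5472, 0.109, 0.1299]
orientation: [-179.9, -0.1, 100.3]
force: [0.5, 0.1, 0.5]
finger_gap: 0.0858
grasp_force: 0.0
```

Run:
```python
from h import *
a,_=shot('top','t2')
cv2.imwrite('pics/c2.png',cv2.resize(a[155:325,140:360],None,fx=3.5,fy=3.5,interpolation=2)[:,:,::-1])
```

```text
(no output)
```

View pics/c2.png

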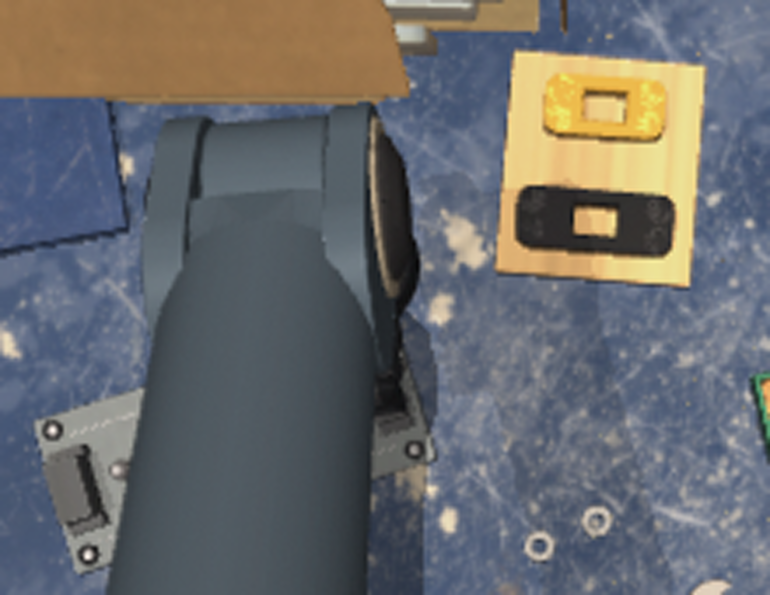

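Both straps lie flat on the board, black at crop (595,220) and zinc at (605,105). Next is the finished part.

>>> step_arm(increments=[{"claw": 1,"slide": [0.18,-0.11,0.03],"roll": -0.07},{"claw": 1,"slide": [0.36,-0.217,0.06],"roll": -0.13},{"claw": 1,"slide": [0.557,-0.335,0.1],"roll": -0.2},{"claw": 1,"slide": [0.557,-0.335,0.1],"roll": -0.2},{"claw": 1,"slide": [0.557,-0.335,0.2],"roll": -0.2},{"claw": 1,"slide": [0.557,-0.335,0.3],"roll": -0.2},{"claw": 1,"slide": [0.557,-0.335,0.35],"roll": -0.2},{"claw": 1,"slide": [0.557,-0.335,0.35],"roll": -0.2}])

```text
time_s: 14.35
tool_pos: [0.4649, 0.2022, 0.0591]
orientation: [-179.9, 0.1, 108.9]
force: [0.2, -0.1, 0.6]
finger_gap: 0.0852
grasp_force: 0.0
```

>>> step_arm(increments=[{"claw": 1,"slide": [0,0,0.08],"roll": 0},{"claw": 1,"slide": [0,0,0.16],"roll": 0},{"claw": 1,"slide": [0,0,0.2],"roll": 0},{"claw": 1,"slide": [0,0,0.2],"roll": 0},{"claw": -1,"slide": [0,0,0.2],"roll": 0},{"claw": -1,"slide": [0,0,0.2],"roll": 0},{"claw": -1,"slide": [0,0,0.2],"roll": 0},{"claw": -1,"slide": [0,0,0.2],"roll": 0},{"claw": -1,"slide": [0,0,0.2],"roll": 0},{"claw": -1,"slide": [0,0,0.2],"roll": 0}])

```text
time_s: 15.35
tool_pos: [0.465, 0.2037, 0.0212]
orientation: [180.0, -0.0, 109.0]
force: [-1.3, -0.3, 4.8]
finger_gap: 0.0389
grasp_force: 62.1
```

Run:
```python
from h import *
s=arm.get_state(); print(s['time_s'],s['force'],s['grasp_force'])
p=plan([464.6,203.1,20,109],[[(464.6,203.1,100,109)],[(461,20,110,107)],[(456.5,-120,110,104)],[(456.4,-199.2,60,103.9),(456.4,-199.2,30,103.9)]])
```

```text
15.35 [-1.2613098  -0.31616291  4.801021  ] 62.12575078010559
[0.0, 0.0, -0.4] 0.0 
  -> [464.6, 203.1, 100.0, 109.0]
[-0.86, -0.315, -0.05] 0.044 
  -> [461.0, 20.0, 110.0, 107.0]
[-0.663, -0.226, 0.0] 0.067 
  -> [456.6, -120.1, 110.0, 104.0]
[-0.384, -0.097, 0.25] 0.002 
[-0.384, -0.097, 0.4] 0.002 
  -> [456.4, -199.3, 30.0, 103.9]
```

>>> step_arm(increments=[{"claw": -1,"slide": [0,0,-0.05],"roll": 0},{"claw": -1,"slide": [0,0,-0.1],"roll": 0},{"claw": -1,"slide": [0,0,-0.16],"roll": 0},{"claw": -1,"slide": [0,0,-0.22],"roll": 0},{"claw": -1,"slide": [0,0,-0.28],"roll": 0},{"claw": -1,"slide": [0,0,-0.34],"roll": 0},{"claw": -1,"slide": [0,0,-0.4],"roll": 0},{"claw": -1,"slide": [0,0,-0.4],"roll": 0}])

```text
time_s: 16.15
tool_pos: [0.466, 0.2042, 0.1023]
orientation: [179.8, -0.1, 109.0]
force: [0.8, -1.1, -6.5]
finger_gap: 0.0384
grasp_force: 61.8
```

>>> step_arm(increments=[{"claw": -1,"slide": [-0.1,-0.037,-0.02],"roll": 0.005},{"claw": -1,"slide": [-0.22,-0.08,-0.05],"roll": 0.01},{"claw": -1,"slide": [-0.35,-0.128,-0.05],"roll": 0.02},{"claw": -1,"slide": [-0.48,-0.176,-0.05],"roll": 0.025},{"claw": -1,"slide": [-0.61,-0.223,-0.05],"roll": 0.03},{"claw": -1,"slide": [-0.74,-0.27,-0.05],"roll": 0.04},{"claw": -1,"slide": [-0.86,-0.315,-0.05],"roll": 0.044}])

```text
time_s: 16.85
tool_pos: [0.4608, 0.019, 0.1101]
orientation: [-180.0, 0.0, 107.0]
force: [0.6, -0.1, -5.8]
finger_gap: 0.0386
grasp_force: 61.8
```

>>> step_arm(increments=[{"claw": -1,"slide": [-0.13,-0.044,0],"roll": 0.013},{"claw": -1,"slide": [-0.26,-0.089,0],"roll": 0.026},{"claw": -1,"slide": [-0.39,-0.133,0],"roll": 0.04},{"claw": -1,"slide": [-0.53,-0.18,0],"roll": 0.053},{"claw": -1,"slide": [-0.663,-0.226,0],"roll": 0.067}])

```text
time_s: 17.35
tool_pos: [0.4563, -0.1208, 0.1101]
orientation: [-180.0, -0.0, 104.0]
force: [0.0, 0.3, -5.2]
finger_gap: 0.0388
grasp_force: 61.8
```

>>> step_arm(increments=[{"claw": -1,"slide": [-0.12,-0.03,0],"roll": 0.002},{"claw": -1,"slide": [-0.24,-0.06,0],"roll": 0.002},{"claw": -1,"slide": [-0.33,-0.083,0.03],"roll": 0.002},{"claw": -1,"slide": [-0.384,-0.097,0.08],"roll": 0.002},{"claw": -1,"slide": [-0.384,-0.097,0.16],"roll": 0.002},{"claw": -1,"slide": [-0.384,-0.097,0.25],"roll": 0.002},{"claw": -1,"slide": [-0.384,-0.097,0.33],"roll": 0.002},{"claw": -1,"slide": [-0.384,-0.097,0.4],"roll": 0.002},{"claw": -1,"slide": [-0.384,-0.097,0.4],"roll": 0.002}])

```text
time_s: 18.25
tool_pos: [0.4549, -0.1981, 0.0284]
orientation: [-179.8, -0.1, 103.9]
force: [-1.1, 0.1, -6.4]
finger_gap: 0.0385
grasp_force: 61.8
```

>>> step_arm(increments=[{"claw": -1,"slide": [0,0,0.025],"roll": 0},{"claw": -1,"slide": [0,0,0.05],"roll": 0},{"claw": -1,"slide": [0,0,0.07],"roll": 0},{"claw": -1,"slide": [0,0,0.085],"roll": 0},{"claw": -1,"slide": [0,0,0.095],"roll": 0},{"claw": -1,"slide": [0,0,0.095],"roll": 0},{"claw": -1,"slide": [0,0,0.095],"roll": 0}])

```text
time_s: 18.95
tool_pos: [0.4566, -0.1988, 0.0122]
orientation: [180.0, -0.0, 103.9]
force: [-2.7, 0.2, 4.9]
finger_gap: 0.0384
grasp_force: 63.1
```

>>> step_arm(increments=[{"claw": 0.4,"slide": [0,0,0],"roll": 0},{"claw": 0.4,"slide": [0,0,0],"roll": 0},{"claw": 0.4,"slide": [0,0,0],"roll": 0},{"claw": 0.4,"slide": [0,0,0],"roll": 0},{"claw": 0.4,"slide": [0,0,0],"roll": 0},{"claw": 0.4,"slide": [0,0,-0.1],"roll": 0},{"claw": 0.4,"slide": [0,0,-0.25],"roll": 0},{"claw": 0.4,"slide": [0,0,-0.45],"roll": 0},{"claw": 0.4,"slide": [0,0,-0.45],"roll": 0}])

```text
time_s: 19.85
tool_pos: [0.4597, -0.2004, 0.1055]
orientation: [179.5, 0.3, 103.9]
force: [0.1, 0.3, 0.8]
finger_gap: 0.06
grasp_force: 0.0
```

Run:
```python
from h import *
p=plan([456.4,-199.3,11,103.9],[[(456.4,-199.3,101,103.9)],[(545.4,-354,80,101),(545.4,-354,45,101)],[(545.4,-354,4,101)],[(545.4,-354,110,101)],[(490,-170,110,105)],[(464.6,20,110,109)],[(464.6,203.1,110,109)]])
```

```text
[0.0, 0.0, -0.45] 0.0 
  -> [456.4, -199.3, 101.0, 103.9]
[-0.858, 0.246, 0.105] 0.064 
[-0.858, 0.246, 0.28] 0.064 
  -> [545.4, -354.1, 45.0, 101.0]
[0.0, 0.0, 0.205] 0.0 
  -> [545.4, -354.1, 4.0, 101.0]
[0.0, 0.0, -0.53] 0.0 
  -> [545.4, -354.1, 110.0, 101.0]
[0.956, -0.096, 0.0] -0.088 
  -> [490.0, -170.1, 110.0, 105.0]
[0.951, 0.123, 0.0] -0.089 
  -> [464.6, 20.0, 110.0, 109.0]
[0.865, 0.298, 0.0] -0.0 
  -> [464.7, 203.0, 110.0, 109.0]
```

>>> step_arm(increments=[{"claw": 1,"slide": [-0.18,0.052,0],"roll": 0.014},{"claw": 1,"slide": [-0.4,0.115,0],"roll": 0.03},{"claw": 1,"slide": [-0.6,0.172,0.03],"roll": 0.045},{"claw": 1,"slide": [-0.75,0.215,0.06],"roll": 0.055},{"claw": 1,"slide": [-0.858,0.246,0.105],"roll": 0.064},{"claw": 1,"slide": [-0.858,0.246,0.105],"roll": 0.064},{"claw": 1,"slide": [-0.858,0.246,0.2],"roll": 0.064},{"claw": 1,"slide": [-0.858,0.246,0.28],"roll": 0.064},{"claw": 1,"slide": [-0.858,0.246,0.28],"roll": 0.064}])

```text
time_s: 20.75
tool_pos: [0.5435, -0.3512, 0.0424]
orientation: [-179.8, -0.3, 101.1]
force: [0.2, 1.0, 0.1]
finger_gap: 0.0856
grasp_force: 0.0
```

>>> step_arm(increments=[{"claw": 1,"slide": [0,0,0.08],"roll": 0},{"claw": 1,"slide": [0,0,0.16],"roll": 0},{"claw": 1,"slide": [0,0,0.205],"roll": 0},{"claw": 1,"slide": [0,0,0.205],"roll": 0},{"claw": -1,"slide": [0,0,0.205],"roll": 0},{"claw": -1,"slide": [0,0,0.205],"roll": 0},{"claw": -1,"slide": [0,0,0.205],"roll": 0},{"claw": -1,"slide": [0,0,0.205],"roll": 0},{"claw": -1,"slide": [0,0,0.205],"roll": 0},{"claw": -1,"slide": [0,0,0.205],"roll": 0}])

```text
time_s: 21.75
tool_pos: [0.5459, -0.3542, 0.0053]
orientation: [179.9, 0.1, 101.0]
force: [-1.0, 0.6, 6.7]
finger_gap: 0.0389
grasp_force: 64.4
```

>>> step_arm(increments=[{"claw": -1,"slide": [0,0,-0.07],"roll": 0},{"claw": -1,"slide": [0,0,-0.15],"roll": 0},{"claw": -1,"slide": [0,0,-0.25],"roll": 0},{"claw": -1,"slide": [0,0,-0.35],"roll": 0},{"claw": -1,"slide": [0,0,-0.45],"roll": 0},{"claw": -1,"slide": [0,0,-0.53],"roll": 0},{"claw": -1,"slide": [0,0,-0.53],"roll": 0},{"claw": -1,"slide": [0,0,-0.53],"roll": 0}])

```text
time_s: 22.55
tool_pos: [0.5453, -0.3532, 0.1102]
orientation: [-180.0, -0.0, 101.0]
force: [-0.5, 0.3, -5.7]
finger_gap: 0.0388
grasp_force: 63.3
```

Run:
```python
from h import *
s=arm.get_state(); print(s['tool_pos'],s['orientation'])
a,_=shot('top','t3'); b,_=shot('side','s3')
o=np.zeros((520,800,3),np.uint8)
o[:,:400]=cv2.resize(a[200:330,400-60:500-60],(400,520),interpolation=2); o[:,400:]=cv2.resize(b[110:240,300:400+0],(400,520),interpolation=2)
cv2.imwrite('pics/c3.png',o[:,:,::-1])
```

```text
[ 0.54529121 -0.35321424  0.11021744] [-1.79997273e+02 -2.62773048e-02  1.01036015e+02]
```

View pics/c3.png

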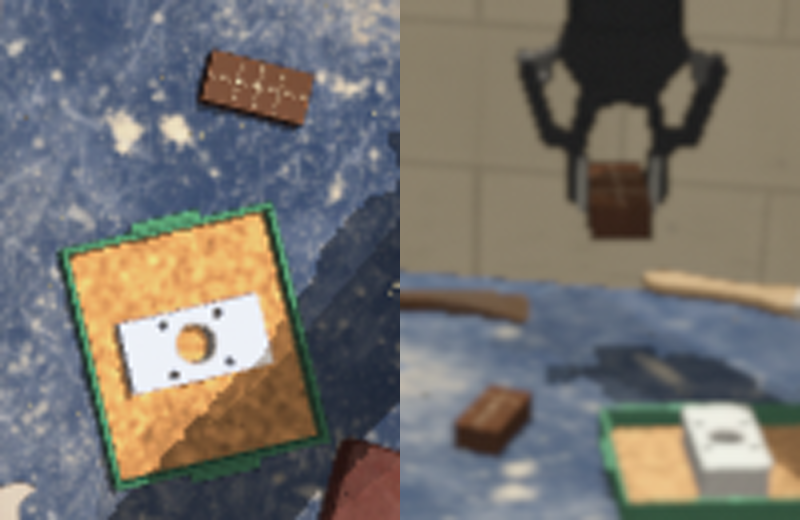

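The finished part lies flat in the tray, with its bore at crop (196,343), and the blank is held level. I'll use the bore to check how accurate my pallet-centre estimate is.

Run:
```python
from h import *
q=wz('top',340+196/4,200+343/4,.032); d=q[:2]-[.4566,-.1988]; a=np.radians(13.9)
print('part off in tool: across',d@[np.cos(a),np.sin(a)],'along',d@[-np.sin(a),np.cos(a)])
i=cv2.imread('pics/t3.png'); hsv=cv2.cvtColor(i,cv2.COLOR_BGR2HSV)
m=np.zeros(i.shape[:2],np.uint8); m[270:302,366:410]=cv2.inRange(hsv,(0,0,110),(180,70,255))[270:302,366:410]
ys,xs=np.nonzero(m); print(box(list(zip(xs,ys)),.032))
# side view of the held blank: mid of lower front edge etc
c=C['side']; 
for k,(X) in {'blank ctr top':(.5453,-.3532,.131)}.items():
    p=c['R']@np.array(X)+c['t']; print(k,(c['fx']*p[0]/p[2]+c['cx']-300)*4,(c['fy']*p[1]/p[2]+c['cy']-110)*4)
```

```text
part off in tool: across -0.00023730811536161174 along 0.00019871957047830303
((456.9286193847656, -197.32730102539062), (41.285980224609375, 81.21588134765625), 13.94519329071045)
blank ctr top 214.00597190864232 178.3268285108802
```

>>> step_arm(increments=[{"claw": -1,"slide": [0.1,-0.01,0],"roll": -0.01},{"claw": -1,"slide": [0.22,-0.022,0],"roll": -0.02},{"claw": -1,"slide": [0.36,-0.036,0],"roll": -0.033},{"claw": -1,"slide": [0.5,-0.05,0],"roll": -0.046},{"claw": -1,"slide": [0.65,-0.065,0],"roll": -0.06},{"claw": -1,"slide": [0.8,-0.08,0],"roll": -0.074},{"claw": -1,"slide": [0.956,-0.096,0],"roll": -0.088}])

```text
time_s: 23.35
tool_pos: [0.489, -0.1685, 0.1094]
orientation: [-179.9, -0.0, 105.0]
force: [0.4, 0.6, -5.4]
finger_gap: 0.0383
grasp_force: 63.1
```

>>> step_arm(increments=[{"claw": -1,"slide": [0.15,0.019,0],"roll": -0.014},{"claw": -1,"slide": [0.31,0.04,0],"roll": -0.03},{"claw": -1,"slide": [0.47,0.061,0],"roll": -0.044},{"claw": -1,"slide": [0.63,0.081,0],"roll": -0.06},{"claw": -1,"slide": [0.79,0.102,0],"roll": -0.074},{"claw": -1,"slide": [0.951,0.123,0],"roll": -0.089}])

```text
time_s: 23.95
tool_pos: [0.4638, 0.0216, 0.1097]
orientation: [-179.9, -0.0, 109.0]
force: [0.3, 0.5, -5.1]
finger_gap: 0.039
grasp_force: 63.2
```

>>> step_arm(increments=[{"claw": -1,"slide": [0.15,0.052,0],"roll": 0},{"claw": -1,"slide": [0.3,0.103,0],"roll": 0},{"claw": -1,"slide": [0.45,0.155,0],"roll": 0},{"claw": -1,"slide": [0.6,0.207,0],"roll": 0},{"claw": -1,"slide": [0.73,0.251,0],"roll": 0},{"claw": -1,"slide": [0.82,0.282,0],"roll": 0},{"claw": -1,"slide": [0.865,0.298,0],"roll": 0},{"claw": -1,"slide": [0.865,0.298,0],"roll": 0},{"claw": -1,"slide": [0.865,0.298,0],"roll": 0}])

```text
time_s: 24.85
tool_pos: [0.4645, 0.202, 0.1099]
orientation: [-179.9, 0.1, 108.9]
force: [-0.1, 0.4, -5.4]
finger_gap: 0.0389
grasp_force: 63.2
```

Run:
```python
from h import *
s=arm.get_state(); print(s['tool_pos'],s['orientation'])
a,_=shot('top','t4'); b,_=shot('side','s4')
o=np.zeros((560,800,3),np.uint8)
o[:560,:400]=cv2.resize(a[225:335,165:245],(400,550),interpolation=2)[:560] if 0 else cv2.resize(a[225:337,165:245],(400,560),interpolation=2); o[:,400:]=cv2.resize(b[250:418,310:430],(400,560),interpolation=2)
cv2.imwrite('pics/c4.png',o[:,:,::-1])
```

```text
[0.46453827 0.20199756 0.10985934] [-1.79920628e+02  5.56007479e-02  1.08917148e+02]
```

View pics/c4.png

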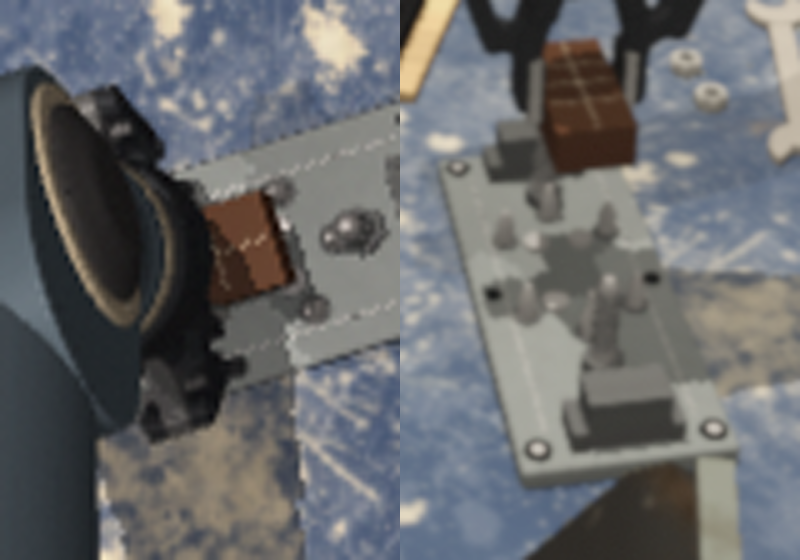

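Both views show the blank level above the nest. Its short-side end edge runs from crop (262,190) to (295,283).

Run:
```python
from h import *
s=arm.get_state(); a=np.radians(19)
for P in((262,190),(295,283),(278,237)):
    q=wz('top',165+P[0]/5-.4,225+P[1]/5-.4,.131); d=q[:2]-s['tool_pos'][:2]; print('across',d@[np.cos(a),np.sin(a)],'along',d@[-np.sin(a),np.cos(a)])
```

```text
across 0.019322374075106986 along -0.04050940284353014
across -0.020926840828777715 along -0.042396594121511144
across -0.000971900969483781 along -0.04120343060039063
```

>>> step_arm(increments=[{"claw": -1,"slide": [0.004,0,0.08],"roll": 0},{"claw": -1,"slide": [0.004,0,0.16],"roll": 0},{"claw": -1,"slide": [0.004,0,0.24],"roll": 0},{"claw": -1,"slide": [0.004,0,0.3],"roll": 0},{"claw": -1,"slide": [0.004,0,0.33],"roll": 0},{"claw": -1,"slide": [0.004,0,0.36],"roll": 0},{"claw": -1,"slide": [0.004,0,0.375],"roll": 0},{"claw": -1,"slide": [0.004,0,0.375],"roll": 0}])

```text
time_s: 25.75
tool_pos: [0.4646, 0.2042, 0.0352]
orientation: [-180.0, -0.0, 109.0]
force: [-0.1, 0.1, -4.8]
finger_gap: 0.0388
grasp_force: 63.1
```

>>> step_arm(increments=[{"claw": -1,"slide": [0,0,0.015],"roll": 0},{"claw": -1,"slide": [0,0,0.03],"roll": 0},{"claw": -1,"slide": [0,0,0.045],"roll": 0},{"claw": -1,"slide": [0,0,0.055],"roll": 0},{"claw": -1,"slide": [0,0,0.055],"roll": 0}])

```text
time_s: 26.25
tool_pos: [0.4643, 0.2042, 0.024]
orientation: [-180.0, 0.0, 109.0]
force: [0.0, 0.8, -4.3]
finger_gap: 0.0388
grasp_force: 63.1
```

>>> step_arm(increments=[{"claw": -1,"slide": [0,0,0.01],"roll": 0},{"claw": -1,"slide": [0,0,0.018],"roll": 0},{"claw": -1,"slide": [0,0,0.022],"roll": 0},{"claw": -1,"slide": [0,0,0.022],"roll": 0},{"claw": -1,"slide": [0,0,0.022],"roll": 0}])

```text
time_s: 26.75
tool_pos: [0.4646, 0.2043, 0.0212]
orientation: [180.0, -0.0, 109.0]
force: [-2.9, -1.8, 9.0]
finger_gap: 0.0385
grasp_force: 64.9
```

>>> step_arm(increments=[{"claw": 0.6,"slide": [0,0,0],"roll": 0},{"claw": 0.6,"slide": [0,0,0],"roll": 0},{"claw": 0.6,"slide": [0,0,0],"roll": 0},{"claw": 0.6,"slide": [0,0,0],"roll": 0},{"claw": 0.6,"slide": [0,0,0],"roll": 0},{"claw": 0.6,"slide": [0,0,-0.1],"roll": 0},{"claw": 0.6,"slide": [0,0,-0.25],"roll": 0},{"claw": 0.6,"slide": [0,0,-0.45],"roll": 0},{"claw": 0.6,"slide": [0,0,-0.45],"roll": 0}])

```text
time_s: 27.65
tool_pos: [0.4678, 0.2056, 0.1143]
orientation: [179.4, -0.1, 109.0]
force: [0.2, -0.3, 0.7]
finger_gap: 0.0684
grasp_force: 0.0
```

Run:
```python
from h import *
i=cv2.imread('pics/t3.png'); hsv=cv2.cvtColor(i,cv2.COLOR_BGR2HSV)
for nm,lo,hi in(('zinc',(20,150,100),(32,255,255)),('black',(0,0,0),(180,255,70))):
    m=np.zeros(i.shape[:2],np.uint8); m[172:234,287:337]=cv2.inRange(hsv,lo,hi)[172:234,287:337]
    n,l,s,c=cv2.connectedComponentsWithStats(m); k=1+np.argmax(s[1:,4]); ys,xs=np.nonzero(l==k)
    print(nm,s[k],box(list(zip(xs,ys)),.024))
p=plan([464.4,203.8,109.6,109],[[(540,90,120,98)],[(608.2,-17.9,90,86.7),(608.2,-17.9,40,86.7)],[(608.2,-17.9,10,86.7)],[(608.2,-17.9,110,86.7)],[(525,127,120,98)]])
```

```text
zinc [295 176  35  19 388] ((684.8974609375, -21.529739379882812), (78.97127532958984, 39.53745651245117), 86.0361099243164)
black [288 208  44  20 598] ((607.7455444335938, -16.797195434570312), (100.27129364013672, 39.85642623901367), 86.6509017944336)
[-0.661, 0.172, -0.052] 0.244 
  -> [540.0, 90.0, 120.0, 98.0]
[-0.582, 0.263, 0.15] 0.252 
[-0.582, 0.263, 0.4] 0.252 
  -> [608.3, -17.9, 40.0, 86.7]
[0.0, -0.0, 0.15] -0.0 
  -> [608.3, -17.9, 10.0, 86.7]
[0.0, -0.0, -0.5] -0.0 
  -> [608.3, -17.9, 110.0, 86.7]
[0.699, -0.458, -0.05] -0.252 
  -> [524.9, 126.9, 120.0, 98.0]
```

>>> step_arm(increments=[{"claw": 0.4,"slide": [-0.15,0.04,-0.02],"roll": 0.06},{"claw": 0.4,"slide": [-0.33,0.086,-0.052],"roll": 0.12},{"claw": 0.4,"slide": [-0.5,0.13,-0.052],"roll": 0.18},{"claw": 0.4,"slide": [-0.661,0.172,-0.052],"roll": 0.244}])

```text
time_s: 28.05
tool_pos: [0.5405, 0.0891, 0.12]
orientation: [-180.0, -0.0, 97.9]
force: [0.8, 0.5, 0.1]
finger_gap: 0.0598
grasp_force: 0.0
```

>>> step_arm(increments=[{"claw": 0.4,"slide": [-0.2,0.09,0.03],"roll": 0.09},{"claw": 0.4,"slide": [-0.4,0.18,0.06],"roll": 0.17},{"claw": 0.4,"slide": [-0.582,0.263,0.15],"roll": 0.252},{"claw": 0.4,"slide": [-0.582,0.263,0.15],"roll": 0.252},{"claw": 0.4,"slide": [-0.582,0.263,0.15],"roll": 0.252},{"claw": 0.4,"slide": [-0.582,0.263,0.28],"roll": 0.252},{"claw": 0.4,"slide": [-0.582,0.263,0.4],"roll": 0.252},{"claw": 0.4,"slide": [-0.582,0.263,0.4],"roll": 0.252},{"claw": 0.4,"slide": [-0.582,0.263,0.4],"roll": 0.252}])

```text
time_s: 28.95
tool_pos: [0.608, -0.0161, 0.0405]
orientation: [-180.0, -0.0, 86.8]
force: [0.4, -0.1, 0.3]
finger_gap: 0.0597
grasp_force: 0.0
```

Run:
```python
from h import *
a,_=shot('top','t5'); b,_=shot('side','s5')
o=np.zeros((500,800,3),np.uint8)
o[:,:400]=cv2.resize(a[230:330,140:280-60],(400,500),interpolation=2); o[:,400:]=cv2.resize(b[225:400,260:400],(400,500),interpolation=2)
cv2.imwrite('pics/c5.png',o[:,:,::-1])
d=np.load('pics/t5.npy');
```

```text
(no output)
```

View pics/c5.png

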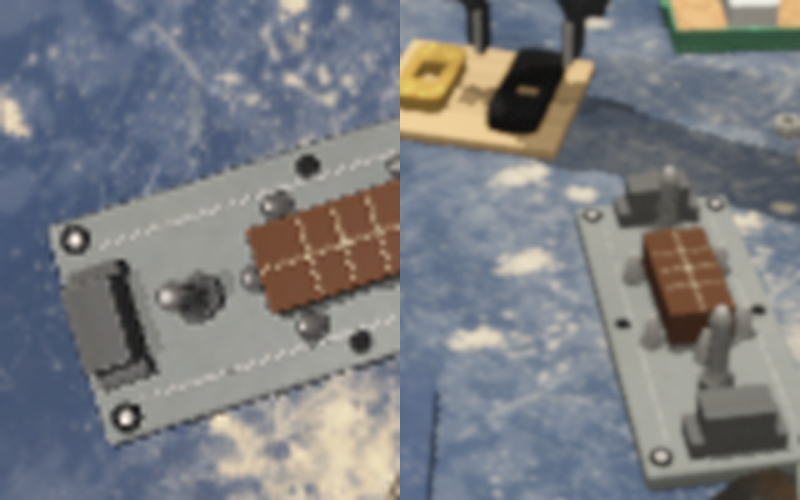

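The blank sits in the nest between the pins. The long stud's tip is at crop (165,295), and the straps are undisturbed. I'll grip the black strap.

>>> step_arm(increments=[{"claw": 0.4,"slide": [0,0,0.06],"roll": 0},{"claw": 0.4,"slide": [0,0,0.12],"roll": 0},{"claw": 0.4,"slide": [0,0,0.15],"roll": 0},{"claw": 0.4,"slide": [0,0,0.15],"roll": 0},{"claw": -1,"slide": [0,0,0.15],"roll": 0},{"claw": -1,"slide": [0,0,0.15],"roll": 0},{"claw": -1,"slide": [0,0,0.15],"roll": 0},{"claw": -1,"slide": [0,0,0.15],"roll": 0},{"claw": -1,"slide": [0,0,0.15],"roll": 0}])

```text
time_s: 29.95
tool_pos: [0.6086, -0.0177, 0.0107]
orientation: [180.0, 0.0, 86.7]
force: [-0.6, -0.8, 3.7]
finger_gap: 0.0382
grasp_force: 62.5
```

Run:
```python
from h import *
s=arm.get_state(); print(s['tool_pos'],s['finger_gap'],s['grasp_force'])
for P in((165,295),(160,295),(170,297)): print(wz('top',140+P[0]/5-.4,230+P[1]/5-.4,.07)[:2])
p=plan([608.3,-17.9,10,86.7],[[(608.2,-17.9,110,86.7)],[(525,127,120,98)],[(440.5,273.2,120,109)]])
```

```text
[ 0.60856565 -0.01772764  0.0106903 ] 0.03818720080818482 62.500176429748535
[0.44096401 0.27450345]
[0.44092189 0.27664491]
[0.44015124 0.27231919]
[-0.0, -0.0, -0.5] 0.0 
  -> [608.3, -17.9, 110.0, 86.7]
[0.699, -0.458, -0.05] -0.251 
  -> [524.9, 126.9, 120.0, 98.0]
[0.783, -0.316, 0.0] -0.245 
  -> [440.5, 273.2, 120.0, 109.0]
```

>>> step_arm(increments=[{"claw": -1,"slide": [0,0,-0.07],"roll": 0},{"claw": -1,"slide": [0,0,-0.15],"roll": 0},{"claw": -1,"slide": [0,0,-0.25],"roll": 0},{"claw": -1,"slide": [0,0,-0.35],"roll": 0},{"claw": -1,"slide": [0,0,-0.44],"roll": 0},{"claw": -1,"slide": [0,0,-0.5],"roll": 0},{"claw": -1,"slide": [0,0,-0.5],"roll": 0}])

```text
time_s: 30.65
tool_pos: [0.6096, -0.0175, 0.1127]
orientation: [179.8, -0.0, 86.7]
force: [-0.0, -0.7, -4.1]
finger_gap: 0.0386
grasp_force: 61.8
```

>>> step_arm(increments=[{"claw": -1,"slide": [0.1,-0.066,-0.01],"roll": -0.036},{"claw": -1,"slide": [0.22,-0.144,-0.02],"roll": -0.08},{"claw": -1,"slide": [0.34,-0.223,-0.03],"roll": -0.12},{"claw": -1,"slide": [0.46,-0.301,-0.04],"roll": -0.165},{"claw": -1,"slide": [0.58,-0.38,-0.05],"roll": -0.21},{"claw": -1,"slide": [0.699,-0.458,-0.05],"roll": -0.251}])

```text
time_s: 31.25
tool_pos: [0.5238, 0.1282, 0.1198]
orientation: [-179.9, 0.0, 98.0]
force: [0.2, 0.3, -3.7]
finger_gap: 0.0386
grasp_force: 61.9
```

>>> step_arm(increments=[{"claw": -1,"slide": [0.13,-0.052,0],"roll": -0.04},{"claw": -1,"slide": [0.26,-0.105,0],"roll": -0.08},{"claw": -1,"slide": [0.39,-0.157,0],"roll": -0.12},{"claw": -1,"slide": [0.52,-0.21,0],"roll": -0.16},{"claw": -1,"slide": [0.64,-0.258,0],"roll": -0.2},{"claw": -1,"slide": [0.73,-0.295,0],"roll": -0.23},{"claw": -1,"slide": [0.783,-0.316,0],"roll": -0.245},{"claw": -1,"slide": [0.783,-0.316,0],"roll": -0.245},{"claw": -1,"slide": [0.783,-0.316,0],"roll": -0.245}])

```text
time_s: 32.15
tool_pos: [0.4413, 0.2726, 0.1202]
orientation: [-180.0, 0.1, 108.9]
force: [0.0, -0.5, -3.7]
finger_gap: 0.0387
grasp_force: 61.8
```

>>> step_arm(increments=[{"claw": -1,"slide": [0,0,0.07],"roll": 0},{"claw": -1,"slide": [0,0,0.14],"roll": 0},{"claw": -1,"slide": [0,0,0.2],"roll": 0},{"claw": -1,"slide": [0,0,0.25],"roll": 0},{"claw": -1,"slide": [0,0,0.29],"roll": 0},{"claw": -1,"slide": [0,0,0.32],"roll": 0},{"claw": -1,"slide": [0,0,0.34],"roll": 0},{"claw": -1,"slide": [0,0,0.35],"roll": 0},{"claw": -1,"slide": [0,0,0.35],"roll": 0}])

```text
time_s: 33.05
tool_pos: [0.4407, 0.2738, 0.0503]
orientation: [180.0, -0.0, 109.0]
force: [-0.8, 0.4, -3.6]
finger_gap: 0.0381
grasp_force: 61.8
```

>>> step_arm(increments=[{"claw": -1,"slide": [0,0,0.015],"roll": 0},{"claw": -1,"slide": [0,0,0.03],"roll": 0},{"claw": -1,"slide": [0,0,0.042],"roll": 0},{"claw": -1,"slide": [0,0,0.048],"roll": 0},{"claw": -1,"slide": [0,0,0.048],"roll": 0},{"claw": -1,"slide": [0,0,0.048],"roll": 0}])

```text
time_s: 33.65
tool_pos: [0.4407, 0.2738, 0.0416]
orientation: [-180.0, -0.0, 109.0]
force: [-1.1, -2.4, 5.1]
finger_gap: 0.0385
grasp_force: 62.9
```

Contact came at the original height of 41.6. I'll release the black strap and fetch the zinc one.

>>> step_arm(increments=[{"claw": 0.6,"slide": [0,0,0],"roll": 0},{"claw": 0.6,"slide": [0,0,0],"roll": 0},{"claw": 0.6,"slide": [0,0,0],"roll": 0},{"claw": 0.6,"slide": [0,0,0],"roll": 0},{"claw": 0.6,"slide": [0,0,0],"roll": 0},{"claw": 0.6,"slide": [0,0,-0.1],"roll": 0},{"claw": 0.6,"slide": [0,0,-0.25],"roll": 0},{"claw": 0.6,"slide": [0,0,-0.4],"roll": 0},{"claw": 0.6,"slide": [0,0,-0.4],"roll": 0}])

```text
time_s: 34.55
tool_pos: [0.4432, 0.2752, 0.1244]
orientation: [179.6, -0.2, 109.0]
force: [0.1, 0.9, 0.7]
finger_gap: 0.0682
grasp_force: 0.0
```

Run:
```python
from h import *
p=plan([440.5,273.2,120.4,109],[[(520,150,120,100)],[(600,50,120,93)],[(684.1,-22.3,110,86.7),(684.1,-22.3,45,86.7)],[(684.1,-22.3,10,86.7)],[(684.1,-22.3,110,86.7)],[(584,62,120,98)],[(484.5,144.3,120,109)]])
```

```text
[-0.712, 0.175, 0.002] 0.2 
  -> [520.0, 150.0, 120.0, 100.0]
[-0.562, 0.307, 0.0] 0.156 
  -> [599.9, 49.9, 120.0, 93.0]
[-0.383, 0.401, 0.05] 0.14 
[-0.383, 0.401, 0.375] 0.14 
  -> [684.0, -22.4, 45.0, 86.7]
[0.001, 0.0, 0.175] -0.0 
  -> [684.0, -22.2, 10.0, 86.7]
[-0.0, 0.0, -0.5] -0.0 
  -> [684.0, -22.2, 110.0, 86.7]
[0.391, -0.524, -0.05] -0.252 
  -> [583.9, 61.9, 120.0, 98.0]
[0.477, -0.435, 0.0] -0.244 
  -> [484.5, 144.3, 120.0, 109.0]
```

>>> step_arm(increments=[{"claw": 0.4,"slide": [-0.2,0.049,0.002],"roll": 0.06},{"claw": 0.4,"slide": [-0.4,0.098,0.002],"roll": 0.11},{"claw": 0.4,"slide": [-0.56,0.138,0.002],"roll": 0.16},{"claw": 0.4,"slide": [-0.712,0.175,0.002],"roll": 0.2}])

```text
time_s: 34.95
tool_pos: [0.5205, 0.1488, 0.1197]
orientation: [-180.0, 0.0, 99.9]
force: [-0.5, -0.1, -0.1]
finger_gap: 0.0595
grasp_force: 0.0
```

>>> step_arm(increments=[{"claw": 0.4,"slide": [-0.19,0.102,0],"roll": 0.05},{"claw": 0.4,"slide": [-0.37,0.204,0],"roll": 0.1},{"claw": 0.4,"slide": [-0.562,0.307,0],"roll": 0.156}])

```text
time_s: 35.25
tool_pos: [0.6005, 0.0495, 0.1194]
orientation: [-179.9, -0.0, 92.9]
force: [0.8, 0.1, 0.5]
finger_gap: 0.0599
grasp_force: 0.0
```

>>> step_arm(increments=[{"claw": 0.4,"slide": [-0.15,0.157,0.02],"roll": 0.05},{"claw": 0.4,"slide": [-0.29,0.304,0.04],"roll": 0.1},{"claw": 0.4,"slide": [-0.383,0.401,0.05],"roll": 0.14},{"claw": 0.4,"slide": [-0.383,0.401,0.05],"roll": 0.14},{"claw": 0.4,"slide": [-0.383,0.401,0.15],"roll": 0.14},{"claw": 0.4,"slide": [-0.383,0.401,0.26],"roll": 0.14},{"claw": 0.4,"slide": [-0.383,0.401,0.34],"roll": 0.14},{"claw": 0.4,"slide": [-0.383,0.401,0.375],"roll": 0.14},{"claw": 0.4,"slide": [-0.383,0.401,0.375],"roll": 0.14}])

```text
time_s: 36.15
tool_pos: [0.6832, -0.0214, 0.044]
orientation: [-179.9, -0.0, 86.7]
force: [-0.6, -0.6, -1.2]
finger_gap: 0.0594
grasp_force: 0.0
```

>>> step_arm(increments=[{"claw": 0.4,"slide": [0,0,0.08],"roll": 0},{"claw": 0.4,"slide": [0,0,0.15],"roll": 0},{"claw": 0.4,"slide": [0,0,0.175],"roll": 0},{"claw": 0.4,"slide": [0,0,0.175],"roll": 0},{"claw": -1,"slide": [0,0,0.175],"roll": 0},{"claw": -1,"slide": [0,0,0.175],"roll": 0},{"claw": -1,"slide": [0,0,0.175],"roll": 0},{"claw": -1,"slide": [0,0,0.175],"roll": 0},{"claw": -1,"slide": [0,0,0.175],"roll": 0}])

```text
time_s: 37.05
tool_pos: [0.6848, -0.0221, 0.011]
orientation: [179.9, -0.0, 86.7]
force: [-0.2, 0.1, 2.6]
finger_gap: 0.0383
grasp_force: 63.3
```

>>> step_arm(increments=[{"claw": -1,"slide": [0,0,-0.07],"roll": 0},{"claw": -1,"slide": [0,0,-0.15],"roll": 0},{"claw": -1,"slide": [0,0,-0.25],"roll": 0},{"claw": -1,"slide": [0,0,-0.35],"roll": 0},{"claw": -1,"slide": [0,0,-0.44],"roll": 0},{"claw": -1,"slide": [0,0,-0.5],"roll": 0},{"claw": -1,"slide": [0,0,-0.5],"roll": 0}])

```text
time_s: 37.75
tool_pos: [0.6855, -0.0221, 0.113]
orientation: [179.8, -0.0, 86.7]
force: [0.3, -0.0, -3.2]
finger_gap: 0.0384
grasp_force: 62.7
```

>>> step_arm(increments=[{"claw": -1,"slide": [0.08,-0.107,-0.01],"roll": -0.05},{"claw": -1,"slide": [0.17,-0.228,-0.03],"roll": -0.11},{"claw": -1,"slide": [0.25,-0.335,-0.04],"roll": -0.16},{"claw": -1,"slide": [0.32,-0.429,-0.05],"roll": -0.21},{"claw": -1,"slide": [0.391,-0.524,-0.05],"roll": -0.252}])

```text
time_s: 38.25
tool_pos: [0.5827, 0.0629, 0.1198]
orientation: [-179.9, -0.0, 98.1]
force: [-0.0, 1.0, -2.2]
finger_gap: 0.0385
grasp_force: 62.6
```

>>> step_arm(increments=[{"claw": -1,"slide": [0.1,-0.091,0],"roll": -0.05},{"claw": -1,"slide": [0.2,-0.182,0],"roll": -0.1},{"claw": -1,"slide": [0.3,-0.274,0],"roll": -0.15},{"claw": -1,"slide": [0.39,-0.356,0],"roll": -0.2},{"claw": -1,"slide": [0.45,-0.41,0],"roll": -0.23},{"claw": -1,"slide": [0.477,-0.435,0],"roll": -0.244},{"claw": -1,"slide": [0.477,-0.435,0],"roll": -0.244},{"claw": -1,"slide": [0.477,-0.435,0],"roll": -0.244}])

```text
time_s: 39.05
tool_pos: [0.4856, 0.1438, 0.1204]
orientation: [179.9, 0.0, 108.9]
force: [0.6, -0.7, -3.8]
finger_gap: 0.0386
grasp_force: 62.6
```

>>> step_arm(increments=[{"claw": -1,"slide": [0,0,0.07],"roll": 0},{"claw": -1,"slide": [0,0,0.14],"roll": 0},{"claw": -1,"slide": [0,0,0.2],"roll": 0},{"claw": -1,"slide": [0,0,0.25],"roll": 0},{"claw": -1,"slide": [0,0,0.29],"roll": 0},{"claw": -1,"slide": [0,0,0.32],"roll": 0},{"claw": -1,"slide": [0,0,0.34],"roll": 0},{"claw": -1,"slide": [0,0,0.35],"roll": 0},{"claw": -1,"slide": [0,0,0.35],"roll": 0}])

```text
time_s: 39.95
tool_pos: [0.4847, 0.1446, 0.0503]
orientation: [180.0, -0.0, 109.0]
force: [0.1, 0.2, -2.9]
finger_gap: 0.0384
grasp_force: 62.6
```

>>> step_arm(increments=[{"claw": -1,"slide": [0,0,0.015],"roll": 0},{"claw": -1,"slide": [0,0,0.03],"roll": 0},{"claw": -1,"slide": [0,0,0.042],"roll": 0},{"claw": -1,"slide": [0,0,0.048],"roll": 0},{"claw": -1,"slide": [0,0,0.048],"roll": 0},{"claw": -1,"slide": [0,0,0.048],"roll": 0}])

```text
time_s: 40.55
tool_pos: [0.4847, 0.1447, 0.042]
orientation: [180.0, -0.1, 109.0]
force: [-4.9, -1.2, 10.9]
finger_gap: 0.0383
grasp_force: 64.1
```

Seated at its original height. I'll release it and back away to look.

>>> step_arm(increments=[{"claw": 0.6,"slide": [0,0,0],"roll": 0},{"claw": 0.6,"slide": [0,0,0],"roll": 0},{"claw": 0.6,"slide": [0,0,0],"roll": 0},{"claw": 0.6,"slide": [0,0,0],"roll": 0},{"claw": 0.6,"slide": [0,0,0],"roll": 0},{"claw": 0.6,"slide": [0,0,-0.1],"roll": 0},{"claw": 0.6,"slide": [0,0,-0.25],"roll": 0},{"claw": 0.6,"slide": [0,0,-0.5],"roll": 0},{"claw": 0.6,"slide": [0,0,-0.5],"roll": 0}])

```text
time_s: 41.45
tool_pos: [0.4888, 0.1456, 0.1461]
orientation: [179.3, -0.1, 109.0]
force: [1.2, -0.6, 0.3]
finger_gap: 0.0682
grasp_force: 0.0
```

>>> step_arm(increments=[{"claw": 0.6,"slide": [-0.2,0.05,0],"roll": 0},{"claw": 0.6,"slide": [-0.4,0.1,0],"roll": 0},{"claw": 0.6,"slide": [-0.6,0.15,0],"roll": 0},{"claw": 0.6,"slide": [-0.8,0.2,0],"roll": 0},{"claw": 0.6,"slide": [-1,0.25,0],"roll": 0},{"claw": 0.6,"slide": [-1,0.25,0],"roll": 0},{"claw": 0.6,"slide": [-1,0.25,0],"roll": 0},{"claw": 0.6,"slide": [-1,0.25,0],"roll": 0}])

```text
time_s: 42.25
tool_pos: [0.5962, -0.0269, 0.14]
orientation: [-179.9, -0.1, 109.1]
force: [-0.5, -0.1, 0.2]
finger_gap: 0.0683
grasp_force: 0.0
```

Run:
```python
from h import *
a,d=shot('top','t6'); b,_=shot('side','s6')
o=np.zeros((500,800,3),np.uint8)
o[:,:450]=cv2.resize(a[230:330,145:235+35],(450,500),interpolation=2)[:,:450] if 0 else cv2.resize(a[225:350,145:270],(450,500),interpolation=2); o[:,450:]=cv2.resize(b[200:400,300:440],(350,500),interpolation=2)
cv2.imwrite('pics/c6.png',o[:,:,::-1])
```

```text
(no output)
```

View pics/c6.png

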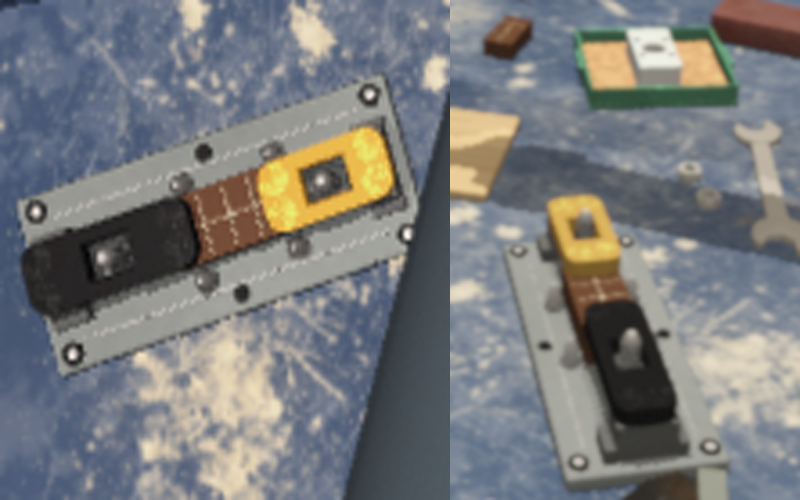

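Both straps are over their studs and in line, with the blank under both toes and the finished part flat in the tray. I'll check that they're level from the depth image, then hand in.

Run:
```python
from h import *
d=np.load('pics/t6.npy')
ok=True
for P in((45,278),(175,232),(275,197),(378,155)):
    u,v=145+P[0]/3.6,225+P[1]/4; z=w('top',d,u,v); print(z.round(4)); ok&=abs(z[2]-.055)<.004
if ok: print(arm.job_done())
```

```text
[0.4273 0.3111 0.0544]
[0.4538 0.2337 0.0549]
[0.4741 0.1741 0.0536]
[0.4984 0.112  0.0548]
the job is handed in; nothing more can be done
None
```

The job is done and handed in after about 42 s on the robot's clock. The finished part is flat in the tray, the blank is down in the nest, and both straps are level and in line over their own studs. That's from the last pictures and depth readings; the hand-in call returned no verdict.

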